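Clear broken porcelain off the sampler plate

TASK

Clear the five blue porcelain chips off the sampler's springy steel plate: with the scraper held by its leaning handle, press its block flat on the plate behind the chips, under the clear guard, and keep it pressed lightly (a few newtons, never above 25 N) while you pull the chips over the plate's front edge, until all five lie in the grey catch tray. Then lay the scraper flat in the empty compartment of the green caddy and let go. Do not touch the chips with the fingers, and leave the wash bottle, the beaker and the spatula where they are.

Things in the scene. Friction and masses are not known exactly. Their poses are not given: they have to be found in the camera images.
- deck: Fixed white sampler deck: steel plate, clear guard over it, catch tray along its front. Origin under the plate's middle, 0 to 15 mm below the counter top; x runs from front (tray) to back, about to the robot's left; z up. All 'deck' numbers are in this frame. Curbs 8 mm wide at y = -108 and 108 mm, tops at z = 76; a back ledge, top at z = 80 mm, begins at x = 82 mm.
- plate_front (a point): Middle of the plate's front edge, at deck x = -77, y = 0, z = 65 mm; axes as the deck's. The plate runs from here to deck x = 79 mm, 204 mm wide (y), level, front open. It floats on springs: its top hangs a hidden 1 to 6 mm below z = 65, sinks 1 mm straight down for every 4 N pressed and bottoms at z = 51 mm.
- guard_front (a point): Middle of the lower front edge of the clear flat splash guard over the plate: deck x = 8, y = 0, z = 195 mm. The guard spans deck x 8 to 82, z 195 to 203 mm; its aluminium posts, 30 by 26 mm at x = 45, y = -126 and 126 mm, carry bars that span deck x 3 to 87 and reach z = 215 mm. An upright gripper does not fit beneath; one tilted back about 30 degrees reaches under.
- tray_floor (a point): Middle of the grey catch tray's floor, before and below the plate's front (deck x = -112, y = 0, z = 18 mm); axes as the deck's. Inside, the tray spans deck x = -165 to -62, y = -104 to 104 mm; its front and side walls' tops are at z = 46 mm.
- scraper: Loose scraper, 0.2 to 0.4 kg, standing on the counter on its blue block: 34 (x) by 120 (y) by 20 mm high. Origin at the centre of the block's flat underside, z up. Its orange handle, a bar 22 mm wide in y and 24 mm the other way, leans 30 degrees from vertical towards -x: its centre line runs from x = 8, z = 0 for 118 mm to x = -51, z = 102 mm.
- scraper_grip (a point): Good grip point on the handle's centre line: scraper x = -39.5, y = 0, z = 82 mm; axes as the scraper's. Grip with the tool tilted 30 degrees, fingers pointing down along the handle (towards the scraper's +x and down), closing along its y.
- caddy: Fixed green tray 100 (x) by 138 mm (y); floor 4 mm thick, walls 4 mm thick, tops at z = 14 mm. Origin at the centre of its underside; yaw varies. A wall at x = 0 splits it into two compartments 44 (x) by 130 mm (y) inside: the one at -x is empty and takes the scraper's block (any way round), the one at +x holds the spatula.
- slot (a point): Centre of the floor of the caddy's empty compartment (caddy x = -24, y = 0, z = 4 mm); axes as the caddy's. The scraper's block lies here with its 120 mm along y.
- chip1: Loose blue porcelain chip, about 22 to 28 by 16 to 20 mm, 8 mm thick, 10 to 20 g, lying on the plate; origin at the centre of its underside, z up.
- chip2: Loose blue porcelain chip, about 22 to 28 by 16 to 20 mm, 8 mm thick, 10 to 20 g, lying on the plate; origin at the centre of its underside, z up.
- chip3: Loose blue porcelain chip, about 22 to 28 by 16 to 20 mm, 8 mm thick, 10 to 20 g, lying on the plate; origin at the centre of its underside, z up.
- chip4: Loose blue porcelain chip, about 22 to 28 by 16 to 20 mm, 8 mm thick, 10 to 20 g, lying on the plate; origin at the centre of its underside, z up.
- chip5: Loose blue porcelain chip, about 22 to 28 by 16 to 20 mm, 8 mm thick, 10 to 20 g, lying on the plate; origin at the centre of its underside, z up.
- wash_bottle: Bystander: white wash bottle with red cap, 60 mm across, 150 mm tall, standing on the counter; origin at the centre of its underside.
- beaker: Bystander: glass beaker, 70 mm across, 85 mm tall, standing on the counter; origin at the centre of its underside.
- spatula: Bystander: small spatula 120 mm long, 26 mm wide, 7 mm thick, lying in the caddy's other compartment; origin under its middle, length along y.

How it is judged:
On the way, in this order (a step that is already met when the one before it is completed fails the run):
1. the scraper's block is pressed on the plate under the clear guard, behind the chips (more than 1.5 N, within 0.15 rad of flat, its origin beyond deck x = 10 mm) (contact force between scraper and deck above 1.5 N and x of scraper in the frame of deck above 0.01 m and angle between scraper's own z axis and vertical below 0.15 rad), for 0.15 s.
2. it is still pressed on the plate (more than 1.5 N) on its way to the front edge (origin between deck x = -15 and -85 mm) (contact force between scraper and deck above 1.5 N and x of scraper in the frame of deck between -0.085 and -0.015 m and z of scraper in the frame of deck above 0.045 m), for 0.1 s.
3. all five chips lie in the catch tray (x of chip1 in the frame of deck between -0.168 and -0.06 m and y of chip1 in the frame of deck between -0.108 and 0.108 m and z of each of chip1, chip2, chip3, chip4, chip5 in the frame of deck below 0.048 m and x of chip2 in the frame of deck between -0.168 and -0.06 m and y of chip2 in the frame of deck between -0.108 and 0.108 m and x of chip3 in the frame of deck between -0.168 and -0.06 m and y of chip3 in the frame of deck between -0.108 and 0.108 m and x of chip4 in the frame of deck between -0.168 and -0.06 m and y of chip4 in the frame of deck between -0.108 and 0.108 m and x of chip5 in the frame of deck between -0.168 and -0.06 m and y of chip5 in the frame of deck between -0.108 and 0.108 m), for 0.2 s.
At the end, for the whole second after the job is handed in: All five chips are in the catch tray (inside its walls and below its rim), and the scraper lies at rest in the caddy's empty compartment, on its floor (within 4 mm), within 12 mm of its centre, within 0.07 rad of flat (all of step 3 and horizontal distance between scraper and slot below 0.012 m and z of scraper in the frame of slot between -0.004 and 0.004 m and angle between scraper's own z axis and vertical below 0.07 rad and linear speed of scraper below 0.02 m/s); the robot touches nothing.
It fails at once if the scraper presses on the deck with more than 25 N (contact force between scraper and deck above 25 N).
It fails at once if the fingers touch a chip (contact force between the fingers and chip1 above 0.5 N or contact force between the fingers and chip2 above 0.5 N or contact force between the fingers and chip3 above 0.5 N or contact force between the fingers and chip4 above 0.5 N or contact force between the fingers and chip5 above 0.5 N).
It fails at once if the wash bottle, beaker or spatula is moved more than 25 mm or tipped (distance of any of wash_bottle, beaker, spatula from where it was at the start of the episode above 0.025 m or angle between any of wash_bottle, beaker, spatula's own z axis and vertical above 0.3 rad).
It also fails if it takes over 72 s, if anything falls off the work surface, if the arm or the gripper's body presses on something with over 40 N, if the wrist force passes 120 N, or if a joint passes its speed limit or range.

ROBOT

A 6-joint arm with a two-finger parallel gripper is mounted at the origin on the work surface. World frame = base frame: x ahead of the robot, y to its left, z up, the work surface at z = 0. Lengths are in m, angles in rad, forces in N, time in s.
With the tool pointing down it reaches from about 0.35 to 0.875 m from the base axis. Payload 4.2 kg.
Tool frame: the origin (TCP) lies on the centre line of the jaws, within the pads' length; the fingertips stand 25 mm ahead of it and the grasp point (between the pads) lies 6 mm ahead of it; z points along the fingers, y is the line along which they close (so a half turn about z gives the same grasp; the last joint's range is limited). The gripper opens to 87 mm and grips with 3 to 60 N. Pads are 19 mm wide; open, the fingers measure 117 mm over their backs; the gripper's body (75 mm by 190 mm) begins 51 mm behind the grasp point.
Start: joints at [-1.067, 0.385, 0.008, 0, -1.194, -0.259], TCP at [0.151, -0.606, 0.248] pointing down, gripper open.
Joint ranges: [-3.14, 3.14], [-1.21, 2.06], [-1.07, 1.41], [-3.16, 2.05], [-2.99, -0.16], [-3.1, 3.1]. Speed limits (rad/s): [2.79, 2.79, 3.14, 3.14, 3.14, 3.14].

INTERFACE

Orientations are given as a rotation vector (axis times angle).
In Python, from rig import monitor, viewer, job gives the robot as it stands.
- The arm moves only by the tool carry_out, never from a script. Its argument "commands" is a list that holds one entry, the list of rows, each a list of 7 numbers: the turn, a rotation vector about the tool's x, y, z as a fraction of full scale, then the shift along the tool's x, y, z as a fraction of full scale, then the opening, from 0 (shut) to 1 (fully open). A call has 1 to 8 rows; each row is the pose to reach, as a shift and turn from the pose commanded when the call began, along the tool's axes at that moment; what a row does not reach only later rows make up. Full scale, the value 1, is 40 cm for a shift and pi/2 rad for a turn. A row lasts 1/12 s, in which the tool goes at most 41.7 mm and 7.16 degrees, less where a joint would pass 70% of its speed; a pose out of reach is approached as far as the arm can. A call with a number of a shift or a turn outside -1 to 1 is refused whole. A call with a gripper value outside its range is refused whole. The fingers move at their own pace and stop on an object; "force" is the grip in N (left out, the last holds). Time passes only in rows, so rows that repeat a pose let the fingers close. It gives the time, the measured TCP pose, the force, the opening and the grip force at its end, in the units of the state.
- monitor.read_state(): the state, without advancing time (a new reading comes with each control period).
- viewer.snapshot(name): name is "scene" or "top" or "wrist"; returns a dict with "img" (400x640x3 uint8, blue, green, red), "depth" (400x640 float32, m along the optical axis (not along the pixel's ray), 0 where there is no reading), "fx", "fy", "cx", "cy" (pixels), "xyz" and "orientation" of the camera in the world. Camera axes: x right, y down, z forward; pixel columns grow to the right and rows downward; lengths in m; the calibration is good to about 2 mm. A picture is of the moment at which its call begins.
- job.hand_in(): hands the job in; it is judged then, once.
Trained networks look in a picture, given as the dict that the camera call returned (one of the last four; its "shot" number tells which), for a name from the list of things; names that differ only in an ending like _2 or _b are one class to them, and where a whole thing is asked for, a point or a joint stands for the part that bears it (a point fixed in the world has none). Each returns a list of dicts, best first, with "score" (0 to 1); they miss things now and then, are a little off and sometimes report something else, mostly with a low value. They report only what shows in the picture. A call takes as long as a camera call.
- viewer.spot_in(picture, thing): "xyz" ([x, y, z] in m, in the coordinates of the camera as it stood for that picture, good to about 4 mm: the middle of the surface that is visible of it).
- viewer.cut_out(picture, thing): "pixels" (400x640 bool, what is visible of it).
- viewer.landmark_of(picture, thing): "xyz" ([x, y, z] in m, in the coordinates of the camera as it stood for that picture, good to about 4 mm: a listed point, or the origin of a listed thing).
The state is a dict: "clock": time; "qpos": joint angles; "qd": joint speeds; "tau": joint torques, N m; "ee_pos": TCP position; "tool_rot": TCP orientation; "wrist_force": force on the tool from outside, world axes, zero at the start; "wrist_torque": the same for the moment, N m; "opening": finger opening in m; "gripper_force": force on a finger pad.
Only numpy, scipy, OpenCV 4.12 (cv2) and the standard library are available. Lean on these libraries where they do the work, as an engineer would, in place of code of your own. Each camera call takes 0.05 s, during which the arm holds its last target. There are 200 camera calls.

## Working session

There is one attempt and no reset: what is moved stays moved. The work goes in short steps, Python scripts to look and compute and a tool call to move; the robot and the scene stay as the last step left them, time stands still between calls to the robot, and variables do not carry over. Pictures are saved under pics/ and viewed, at most 10 in all, crops included, and the job is handed in when it is done.

Besides the shell and the picture viewer there is one more tool, called after "Request:" as name(argument=value, ...), one argument or row to a line, values as JSON. carry_out: Moves the arm, as the interface text tells. Shift numbers are shares of 40 cm and turn numbers shares of pi/2 rad, none past 1 either way. Its arguments: {"type":"object","properties":{"commands":{"type":"array","items":{"type":"array","items":{"type":"array","items":{"type":"number"}}}},"force":{"type":"number"}},"required":["commands"]}

```bash
ls; mkdir -p pics
cat > h.py <<'E'
import numpy as np, cv2
from scipy.spatial.transform import Rotation as R
from rig import monitor, viewer, job
def camT(p):
    o=np.array(p["orientation"],float)
    r=R.from_rotvec(o) if o.shape==(3,) else (R.from_matrix(o) if o.shape==(3,3) else R.from_quat(o))
    return r.as_matrix(), np.array(p["xyz"])
def w(p,x):
    M,t=camT(p); return M@np.array(x)+t
def cloud(p,mask):
    v,u=np.nonzero(mask&(p["depth"]>0)); z=p["depth"][v,u]
    c=np.stack([(u-p["cx"])/p["fx"]*z,(v-p["cy"])/p["fy"]*z,z],1)
    M,t=camT(p); return c@M.T+t
def st():
    s=monitor.read_state(); return s
E
python3 - <<'E'
from h import *
s=st(); print(s)
np.set_printoptions(precision=4,suppress=True)
for n in ["scene","top"]:
    p=viewer.snapshot(n); cv2.imwrite(f"pics/{n}0.png",p["img"]); print(n,p["xyz"],p["orientation"],p["fx"],p["shot"])
    for t in ["deck","plate_front","guard_front","tray_floor","scraper","scraper_grip","caddy","slot","chip1","wash_bottle","beaker","spatula"]:
        for d in viewer.landmark_of(p,t)[:6 if t=="chip1" else 2]: print(t,round(d["score"],2),w(p,d["xyz"]))
E
```

```text
pics
{'clock': 0.0, 'qpos': array([-1.06743147e+00,  3.85557758e-01,  6.61475523e-03, -5.24508935e-04,
       -1.19399639e+00, -2.58564477e-01]), 'qd': array([-0.00050126, -0.00061279, -0.00019939, -0.00060352,  0.00083199,
       -0.00068276]), 'tau': array([ 1.33587979e-03, -3.90665603e+01,  1.87409985e+01,  4.21978354e+00,
        1.11478884e-02, -1.79021176e-04]), 'ee_pos': array([ 0.15134515, -0.60582578,  0.2464507 ]), 'tool_rot': array([ 0.38322818, -3.11778221, -0.00340933]), 'wrist_force': array([ 0.13781985, -0.65618339, -0.36188732]), 'wrist_torque': array([ 0.0303055 , -0.00928197,  0.00501311]), 'gripper_force': 0.0, 'opening': 0.0869142768879044}
scene [ 0.3261 -0.0569  0.9345] [-2.1711  1.9131 -0.2843] 376.9312754817786 1
deck 0.98 [ 0.5866 -0.0315 -0.0033]
plate_front 0.74 [ 0.6002 -0.1007  0.0631]
plate_front 0.71 [ 0.6021 -0.0646  0.0537]
guard_front 0.74 [ 0.5849 -0.0215  0.1858]
guard_front 0.46 [ 0.5623 -0.0235  0.0553]
tray_floor 0.7 [ 0.605  -0.1361  0.014 ]
tray_floor 0.23 [ 0.7297 -0.328   0.0007]
scraper 0.76 [0.495  0.347  0.0004]
scraper 0.69 [ 0.6256 -0.0
[... 735 characters left out ...]
9  0.1862]
guard_front 0.39 [ 0.5968 -0.064   0.0586]
tray_floor 0.56 [ 0.6068 -0.1397  0.0087]
tray_floor 0.3 [ 0.729  -0.3384  0.0031]
scraper 0.66 [ 0.5007  0.3424 -0.0009]
scraper_grip 0.86 [0.5174 0.3058 0.0845]
caddy 0.95 [ 0.5141 -0.3349 -0.0012]
caddy 0.23 [ 0.7287 -0.3333 -0.0012]
slot 0.63 [ 0.5245 -0.3552  0.0031]
slot 0.43 [ 0.5138 -0.3331  0.0019]
chip1 0.75 [ 0.5881 -0.0294 -0.0005]
chip1 0.66 [ 0.5541 -0.0787  0.0551]
chip1 0.62 [ 0.6278 -0.0227  0.0555]
chip1 0.6 [ 0.5988 -0.0626  0.0552]
chip1 0.43 [ 0.6449 -0.07    0.0558]
chip1 0.21 [0.5173 0.3055 0.0843]
wash_bottle 0.76 [ 0.7131  0.3335 -0.0022]
beaker 0.58 [ 0.7268 -0.3375 -0.0002]
spatula 0.78 [ 0.4944 -0.3203  0.002 ]
```

View pics/scene0.png

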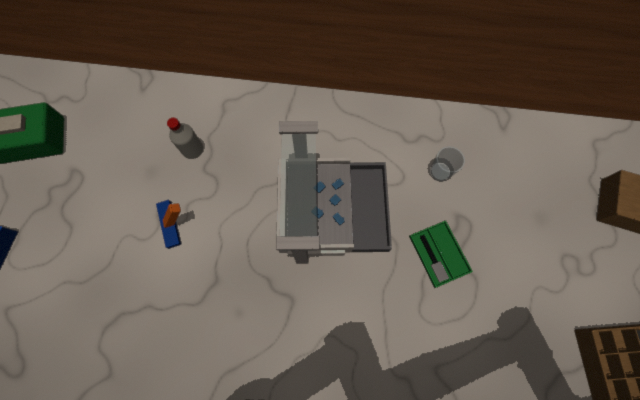

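View pics/top0.png

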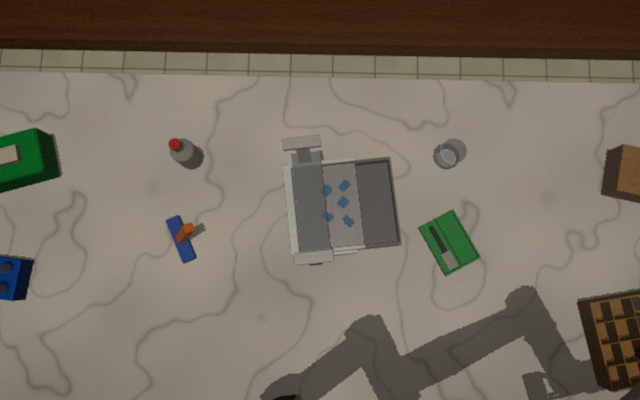

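```bash
cat > m.py <<'E'
from h import *
np.set_printoptions(precision=4,suppress=True)
def rect(P):
    P=P[:,:2]; (c,s,a)=cv2.minAreaRect((P*1000).astype(np.float32)); 
    return np.array(c)/1000, np.array(s), a
def best(p,t):
    r=viewer.cut_out(p,t); return r
for n in ["scene","top"]:
    p=viewer.snapshot(n)
    hsv=cv2.cvtColor(p["img"],cv2.COLOR_BGR2HSV)
    full=np.ones(p["depth"].shape,bool)
    P=cloud(p,full); v,u=np.nonzero(p["depth"]>0); H=hsv[v,u]
    def loc(c,r): return np.hypot(P[:,0]-c[0],P[:,1]-c[1])<r
    g=loc((.51,-.335),.12)&(abs(H[:,0].astype(int)-65)<20)&(H[:,1]>120)&(P[:,2]>-.01)
    print(n,"counter z",np.median(P[loc((.5,.15),.05),2]))
    print(" caddy",rect(P[g]), np.percentile(P[g,2],[5,50,95]))
    b=loc((.5,.34),.1)&(abs(H[:,0].astype(int)-112)<15)&(H[:,1]>120)
    print(" block",rect(P[b]), np.percentile(P[b,2],[5,50,95]), b.sum())
    o=loc((.5,.34),.1)&(H[:,0]<20)&(H[:,1]>150)
    print(" handle",P[o].mean(0),np.percentile(P[o,2],[5,95]),P[o][P[o,2]>np.percentile(P[o,2],80)].mean(0))
    # tray floor
    f=loc((.605,-.137),.16)&(P[:,2]<.03)&(P[:,2]>.006)&(P[:,1]<-.05)
    print(" tray floor",rect(P[f]),np.median(P[f,2]),f.sum())
    wl=loc((.605,-.137),.17)&(P[:,2]<.048)&(P[:,2]>.034)
    print(" tray walls",rect(P[wl]),np.median(P[wl,2]),wl.sum())
    pl=loc((.59,-.05),.16)&(P[:,2]<.0615)&(P[:,2]>.05)&(H[:,1]<60)
    print(" plate",rect(P[pl]),np.median(P[pl,2]),pl.sum())
    bar=loc((.59,-.03),.2)&(P[:,2]<.23)&(P[:,2]>.2)
    print(" bars",rect(P[bar]),np.median(P[bar,2]),bar.sum())
    c=loc((.59,-.05),.1)&(abs(H[:,0].astype(int)-105)<15)&(H[:,1]>110)&(P[:,2]>.05)&(P[:,2]<.08)
    print(" chips z",np.median(P[c,2]))
    np.savez(f"{n}.npz",P=P,H=H)
    gd=loc((.59,-.03),.1)&(P[:,2]>.15); print(" guard",np.median(P[gd,2]) if gd.any() else None,gd.sum())
    cv2.imwrite(f"pics/{n}_deck.png",cv2.resize(p["img"][100:280,240:440],(800,720)[:2],interpolation=cv2.INTER_CUBIC)[:600])
E
python3 m.py
```

```text
scene counter z 0.0005283060334353995
 caddy (array([ 0.5104, -0.3352]), array([134.5107,  99.0628]), 29.56125259399414) [0.0021 0.0053 0.015 ]
 block (array([0.4987, 0.3435]), array([118.3462,  33.8704]), 26.051593780517578) [0.0162 0.0203 0.023 ] 445
 handle [0.5084 0.3146 0.0771] [0.032  0.1065] [0.5188 0.3036 0.1054]
 tray floor (array([ 0.5797, -0.1829]), array([218.8974, 262.3141]), 79.66520690917969) 0.013578279015552197 2878
 tray walls (array([ 0.5953, -0.1068]), array([232.8083, 183.1854]), 8.201667785644531) 0.04098254091657766 622
 plate (array([ 0.573 , -0.0428]), array([248.4216, 132.4349]), 5.63120174407959) 0.057314907703336304 2490
 bars (array([0.5823, 0.0159]), array([279.2639,  83.8975]), 7.602565288543701) 0.20946108067050995 1508
 chips z 0.06531087297443616
 guard 0.1984021348800874 2729
top counter z 0.0001139556681091225
 caddy (array([ 0.5109, -0.3361]), array([135.3977,  98.278 ]), 29.260866165161133) [0.0008 0.0051 0.0155]
 block (array([0.4982, 0.3454]), array([116.47  ,  39.2821]), 27.811979293823242) [0.0158 0.0199 0.0237] 447
 handle [0.5113 0.3153 0.0803] [0.0346 0.1073] [0.5192 0.304  0.1056]
 tray floor (array([ 0.6044, -0.1764]), array([231.6938, 309.2573]), 88.48554992675781) 0.013296910560218755 2901
 tray walls (array([ 0.5966, -0.1127]), array([232.5558, 174.7685]), 7.64206075668335) 0.040492819661838375 523
 plate (array([ 0.5732, -0.0631]), array([116.1486, 260.3214]), 88.24079895019531) 0.057004775401776064 2382
 bars (array([0.5831, 0.0153]), array([278.6243,  83.7678]), 7.785783767700195) 0.2084305167301892 1506
 chips z 0.06515051915370373
 guard 0.1981725990813913 2628
```

```bash
cat >> h.py <<'E'
np.set_printoptions(precision=4,suppress=True)
def Rz(a): return R.from_euler('z',a,degrees=True)
DY=97.7; D0=np.array([.5887,-.029,-.005])
SY=116.5; S0=np.array([.4985,.3445,0])
CY=119.4; SLOT=np.array([.5225,-.3566,.004])
def deck2w(d): return D0+Rz(DY).apply(np.array(d))
def w2deck(x): return Rz(DY).inv().apply(np.array(x)-D0)
def toolR(yaw,tilt):
    t=np.radians(tilt); xs=Rz(yaw).apply([1,0,0]); ys=Rz(yaw).apply([0,1,0])
    z=np.sin(t)*xs-np.cos(t)*np.array([0,0,1]); return R.from_matrix(np.stack([np.cross(ys,z),ys,z],1))
def plan(Rt,grasp,s=None):   # grasp point target (6 mm ahead of the TCP)
    s=s or st(); R0=R.from_rotvec(s["tool_rot"]); p=np.array(grasp)-.006*Rt.as_matrix()[:,2]
    rv=(R0.inv()*Rt).as_rotvec()/(np.pi/2); sh=R0.inv().apply(p-s["ee_pos"])/.4
    print("turn",np.round(rv,4),"shift",np.round(sh,4),"dist",np.linalg.norm(p-s["ee_pos"]))
E
python3 - <<'E'
from h import *
for n in ["scene","top"]:
    p=viewer.snapshot(n); hsv=cv2.cvtColor(p["img"],cv2.COLOR_BGR2HSV)
    m=((abs(hsv[...,0].astype(int)-104)<12)&(hsv[...,1]>90)).astype(np.uint8); m[:, :290]=0; m[:,380:]=0; m[:150]=0; m[260:]=0
    k,l,stt,c=cv2.connectedComponentsWithStats(m)
    M,t=camT(p)
    for i in range(1,k):
        if stt[i,4]<15: continue
        v,u=np.nonzero(l==i); d=np.stack([(u-p["cx"])/p["fx"],(v-p["cy"])/p["fy"],np.ones(len(u))],1)@M.T
        X=t+d*((.065-t[2])/d[:,2])[:,None]; D=w2deck(X)*1000
        print(n,stt[i,4],"px",c[i].round(),"deck mean",D.mean(0)[:2].round(1),"x",D[:,0].min().round(1),D[:,0].max().round(1),"y",D[:,1].min().round(1),D[:,1].max().round(1))
mid=R.from_matrix(toolR(70,0).as_matrix()); plan(mid,[.45,-.1,.40])
E
```

```text
scene 60 px [337. 184.] deck mean [-43.  -44.6] x -54.8 -30.3 y -56.9 -33.6
scene 59 px [320. 186.] deck mean [  0.2 -38. ] x -10.7 8.9 y -49.6 -26.3
scene 60 px [334. 200.] deck mean [-35.5  -4.1] x -46.4 -24.6 y -15.8 7.0
scene 39 px [319. 213.] deck mean [ 2.3 29.2] x -4.9 7.1 y 19.1 38.9
scene 63 px [338. 218.] deck mean [-43.4  42.9] x -54.5 -33.3 y 31.8 54.0
top 58 px [344. 185.] deck mean [-43.6 -45. ] x -54.6 -31.7 y -55.6 -33.5
top 51 px [327. 190.] deck mean [ -1.  -38.3] x -11.6 6.4 y -50.2 -25.3
top 57 px [342. 202.] deck mean [-36.1  -4.4] x -47.3 -24.8 y -15.9 6.3
top 29 px [329. 217.] deck mean [ 1.  29.2] x -4.6 6.5 y 21.7 39.0
top 57 px [348. 220.] deck mean [-44.   42.8] x -54.1 -32.6 y 31.5 54.5
turn [-0.     -0.     -0.6219] shift [-1.0308  1.0473 -0.3961] dist 0.6087638416551714
```

Request:
carry_out(
  commands=[
    [[0,0,-0.62,-1,1,-0.4,1],[0,0,-0.62,-1,1,-0.4,1],[0,0,-0.62,-1,1,-0.4,1],[0,0,-0.62,-1,1,-0.4,1],[0,0,-0.62,-1,1,-0.4,1],[0,0,-0.62,-1,1,-0.4,1],[0,0,-0.62,-1,1,-0.4,1],[0,0,-0.62,-1,1,-0.4,1]],
  ],
  force=50,
)

```text
clock: 2.17
ee_pos: [0.317, -0.3296, 0.3392]
tool_rot: [-1.805, 2.571, -0.001]
wrist_force: [1.6, -0.6, 0.3]
opening: 0.0869
gripper_force: 0.0
```

Run:
```python
from h import *
print(st()["ee_pos"],st()["qpos"])
plan(toolR(95,15),[.48,.1,.40])
```

```text
[ 0.317  -0.3296  0.3392] [-0.4478  0.0345 -0.216   0.0001 -1.3193  0.1013]
turn [-0.0367 -0.1643 -0.2745] shift [-1.145  -0.0204 -0.1668] dist 0.46289052725423846
```

Request:
carry_out(
  commands=[
    [[-0.03,-0.16,-0.27,-1,-0.02,-0.15,1],[-0.03,-0.16,-0.27,-1,-0.02,-0.15,1],[-0.03,-0.16,-0.27,-1,-0.02,-0.15,1],[-0.03,-0.16,-0.27,-1,-0.02,-0.15,1],[-0.03,-0.16,-0.27,-1,-0.02,-0.15,1],[-0.03,-0.16,-0.27,-1,-0.02,-0.15,1],[-0.03,-0.16,-0.27,-1,-0.02,-0.15,1],[-0.03,-0.16,-0.27,-1,-0.02,-0.15,1]],
  ],
)

```text
clock: 2.83
ee_pos: [0.4366, -0.0224, 0.3885]
tool_rot: [-2.163, 2.008, 0.268]
wrist_force: [0.9, -1.1, -0.1]
opening: 0.0871
gripper_force: 0.0
```

Run:
```python
from h import *
print(st()["ee_pos"],st()["qpos"])
Rt=toolR(SY,42); g=S0+Rz(SY).apply([-.0395,0,.082]); print(g)
plan(Rt,g-.14*Rt.as_matrix()[:,2])
```

```text
[ 0.4366 -0.0224  0.3885] [ 0.143   0.0053 -0.0529 -0.2534 -1.489  -0.0509]
[0.5161 0.3092 0.082 ]
turn [-0.1231 -0.3022 -0.2179] shift [-0.4423 -0.3476  0.6291] dist 0.33759764256891966
```

Request:
carry_out(
  commands=[
    [[-0.12,-0.3,-0.22,-0.44,-0.35,0.3,1],[-0.12,-0.3,-0.22,-0.44,-0.35,0.4,1],[-0.12,-0.3,-0.22,-0.44,-0.35,0.5,1],[-0.12,-0.3,-0.22,-0.44,-0.35,0.63,1],[-0.12,-0.3,-0.22,-0.44,-0.35,0.63,1],[-0.12,-0.3,-0.22,-0.44,-0.35,0.63,1],[-0.12,-0.3,-0.22,-0.44,-0.35,0.63,1],[-0.12,-0.3,-0.22,-0.44,-0.35,0.63,1]],
  ],
)

```text
clock: 3.5
ee_pos: [0.5582, 0.2137, 0.1932]
tool_rot: [-2.235, 1.382, 0.85]
wrist_force: [1.7, -0.5, -0.1]
opening: 0.0871
gripper_force: 0.0
```

Run:
```python
from h import *
print(st()["ee_pos"],st()["qpos"])
Rt=toolR(SY,42); g=S0+Rz(SY).apply([-.0395,0,.082])
plan(Rt,g-.14*Rt.as_matrix()[:,2])
```

```text
[0.5582 0.2137 0.1932] [ 0.259   0.5106  0.142  -0.7203 -1.425   0.3966]
turn [-0.0014 -0.0028  0.0011] shift [-0.0077 -0.0124  0.0158] dist 0.008613372984443807
```

Run:
```python
from h import *
p=viewer.snapshot("wrist"); cv2.imwrite("pics/wrist1.png",p["img"]); print(p["xyz"])
for t in ["scraper_grip","scraper"]:
    for d in viewer.landmark_of(p,t)[:2]: print(t,d["score"],w(p,d["xyz"]))
print(S0+Rz(SY).apply([-.0395,0,.082]))
hsv=cv2.cvtColor(p["img"],cv2.COLOR_BGR2HSV); P=cloud(p,np.ones((400,640),bool)); v,u=np.nonzero(p["depth"]>0); H=hsv[v,u]
o=(H[:,0]<20)&(H[:,1]>150)&(np.hypot(P[:,0]-.5,P[:,1]-.33)<.1)&(P[:,2]>.02); Q=P[o]
L=Rz(SY).inv().apply(Q-S0); print("handle y(scraper) range",np.percentile(L[:,1],[2,50,98]), len(Q))
top=L[abs(L[:,2]-.082)<.015]; print("near grip y",np.percentile(top[:,1],[2,50,98]),"x",np.percentile(top[:,0],[2,98]))
b=(abs(H[:,0].astype(int)-112)<15)&(H[:,1]>120)&(np.hypot(P[:,0]-.5,P[:,1]-.34)<.1)&(abs(P[:,2]-.02)<.003)
print(cv2.minAreaRect((P[b][:,:2]*1000).astype(np.float32)),np.median(P[b,2]))
print(st()["ee_pos"])
Rt=toolR(SY,42); g=S0+Rz(SY).apply([-.0395,0,.082])
plan(Rt,g)
```

```text
[0.6229 0.0857 0.2475]
scraper_grip 0.71 [0.5208 0.3079 0.0826]
scraper 0.67 [ 0.5014  0.3446 -0.0011]
[0.5161 0.3092 0.082 ]
handle y(scraper) range [-0.0111 -0.0025  0.0058] 804
near grip y [-0.011  -0.0025  0.0057] x [-0.0594 -0.0438]
((501.842041015625, 344.0873107910156), (114.9263687133789, 30.83944320678711), 25.827800750732422) 0.019568955876746508
[0.5564 0.2143 0.1914]
turn [ 0.0029 -0.0016  0.0003] shift [-0.009  -0.0173  0.3603] dist 0.1443112736883138
```

View pics/wrist1.png

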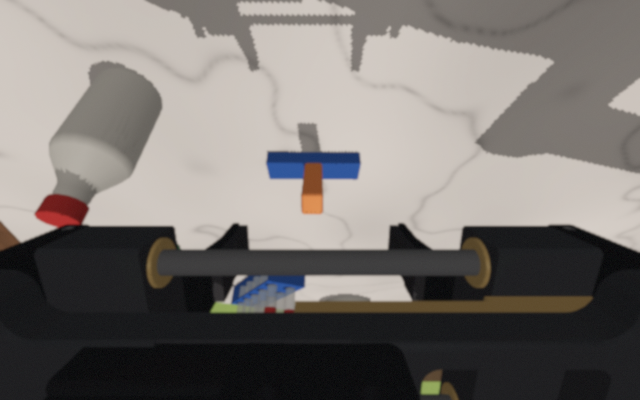

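```bash
sed -i 's/^SY=.*/SY=116.2; S0=np.array([.5007,.3446,0])/' h.py
python3 - <<'E'
from h import *
Rt=toolR(SY,42); g=S0+Rz(SY).apply([-.0395,0,.082])
plan(Rt,g)
E
```

```text
turn [ 0.0051 -0.0017  0.0028] shift [-0.0073 -0.0217  0.3587] dist 0.14379095290580932
```

Request:
carry_out(
  commands=[
    [[0.005,-0.002,0.003,-0.007,-0.022,0.09,1],[0.005,-0.002,0.003,-0.007,-0.022,0.18,1],[0.005,-0.002,0.003,-0.007,-0.022,0.26,1],[0.005,-0.002,0.003,-0.007,-0.022,0.32,1],[0.005,-0.002,0.003,-0.007,-0.022,0.359,1],[0.005,-0.002,0.003,-0.007,-0.022,0.359,1],[0.005,-0.002,0.003,-0.007,-0.022,0.359,1]],
  ],
)

```text
clock: 4.23
ee_pos: [0.5225, 0.304, 0.0909]
tool_rot: [-2.226, 1.384, 0.846]
wrist_force: [0.5, -0.7, 0.4]
opening: 0.0871
gripper_force: 0.0
```

Run:
```python
from h import *
print(st()["ee_pos"],st()["qpos"],st()["wrist_force"])
Rt=toolR(SY,42); g=S0+Rz(SY).apply([-.0395,0,.082])
plan(Rt,g)
```

```text
[0.5225 0.304  0.0909] [ 0.3992  0.5984  0.0203 -0.8054 -1.1808  0.4522] [ 0.4607 -0.7291  0.3898]
turn [-0.0045 -0.0013  0.0024] shift [0.0026 0.0043 0.0124] dist 0.005359114196992747
```

Request:
carry_out(
  commands=[
    [[0,0,0,0.002,0.002,0.006,1],[0,0,0,0.002,0.002,0.006,1],[0,0,0,0.002,0.002,0.006,0],[0,0,0,0.002,0.002,0.006,0],[0,0,0,0.002,0.002,0.006,0],[0,0,0,0.002,0.002,0.006,0],[0,0,0,0.002,0.002,0.006,0],[0,0,0,0.002,0.002,0.006,0]],
  ],
  force=50,
)

```text
clock: 4.9
ee_pos: [0.5208, 0.305, 0.0877]
tool_rot: [-2.225, 1.385, 0.848]
wrist_force: [0.7, 0.1, -0.7]
opening: 0.0544
gripper_force: 0.0
```

Request:
carry_out(
  commands=[
    [[0,0,0,0,0,0,0],[0,0,0,0,0,0,0],[0,0,0,0,0,0,0],[0,0,0,0,0,0,0]],
  ],
)

```text
clock: 5.23
ee_pos: [0.5207, 0.305, 0.0876]
tool_rot: [-2.225, 1.385, 0.848]
wrist_force: [-0.1, 0.8, 0.3]
opening: 0.0281
gripper_force: 0.0
```

Run:
```python
from h import *
s=st();print(s["ee_pos"],s["qpos"],s["wrist_force"],s["opening"])
Rt=toolR(SY,42); g=S0+Rz(SY).apply([-.0395,0,.082])
plan(Rt,g); plan(Rt,g+[0,0,.20])
```

```text
[0.5207 0.305  0.0876] [ 0.4009  0.6013  0.0159 -0.8088 -1.1756  0.4558] [-0.0625  0.7586  0.317 ] 0.028128267841922794
turn [-0.0041 -0.0006  0.0015] shift [0.0004 0.0013 0.0036] dist 0.0015246338747048394
turn [-0.0041 -0.0006  0.0015] shift [-0.3338 -0.0019 -0.3683] dist 0.19882429365347537
```

Keep closing, then lift.

Request:
carry_out(
  commands=[
    [[0,0,0,0,0,0,0],[0,0,0,0,0,0,0],[0,0,0,0,0,0,0],[0,0,0,0,0,0,0],[0,0,0,0,0,0,0]],
  ],
)

```text
clock: 5.65
ee_pos: [0.5205, 0.3049, 0.0877]
tool_rot: [-2.225, 1.385, 0.849]
wrist_force: [0.5, -1.3, 1.7]
opening: 0.0217
gripper_force: 50.0
```

Request:
carry_out(
  commands=[
    [[0,0,0,-0.04,0,-0.045,0],[0,0,0,-0.1,0,-0.11,0],[0,0,0,-0.17,0,-0.185,0],[0,0,0,-0.24,0,-0.26,0],[0,0,0,-0.29,0,-0.32,0],[0,0,0,-0.33,0,-0.365,0],[0,0,0,-0.33,0,-0.365,0],[0,0,0,-0.33,0,-0.365,0]],
  ],
)

```text
clock: 6.32
ee_pos: [0.5195, 0.3051, 0.2856]
tool_rot: [-2.225, 1.383, 0.845]
wrist_force: [-0.3, -0.2, -3.1]
opening: 0.022
gripper_force: 50.0
```

Run:
```python
from h import *
s=st();print(s["ee_pos"],s["qpos"],s["wrist_force"],s["opening"],s["gripper_force"])
p=viewer.snapshot("wrist"); cv2.imwrite("pics/wrist2.png",p["img"])
print(st()["wrist_force"])
for t in ["scraper_grip","scraper"]:
    for d in viewer.landmark_of(p,t)[:2]: print(t,d["score"],w(p,d["xyz"]))
# scraper pose from block top / handle in the tool frame
hsv=cv2.cvtColor(p["img"],cv2.COLOR_BGR2HSV); P=cloud(p,np.ones((400,640),bool)); v,u=np.nonzero(p["depth"]>0); H=hsv[v,u]
b=(abs(H[:,0].astype(int)-112)<15)&(H[:,1]>120)&(np.linalg.norm(P-[.5,.34,.21],axis=1)<.08)
Q=P[b]; print(len(Q),Q.mean(0),Q.min(0),Q.max(0))
np.save("blk.npy",Q)
```

```text
[0.5195 0.3051 0.2856] [ 0.4147  0.3844  0.1844 -0.7391 -1.4415  0.1704] [-0.3214 -0.1629 -3.148 ] 0.02199089777508988 49.95536727597937
[-0.6279  0.575  -3.3085]
scraper_grip 0.97 [0.5216 0.311  0.2805]
scraper_grip 0.64 [0.5026 0.3464 0.1967]
scraper 0.63 [0.5025 0.3457 0.1941]
5107 [0.5053 0.3378 0.2127] [0.4433 0.3059 0.1985] [0.5602 0.3832 0.2731]
```

View pics/wrist2.png

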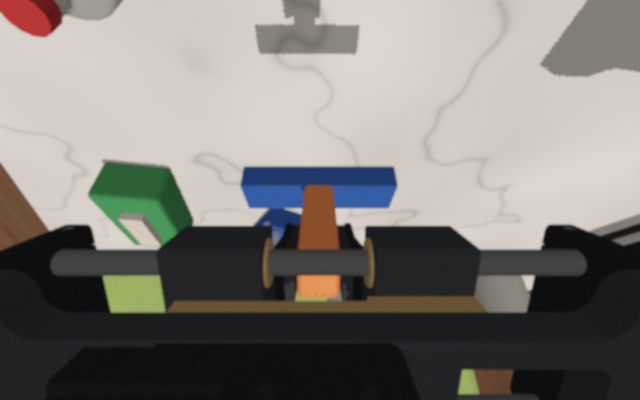

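```bash
cat >> h.py <<'E'
# scraper in tool, from the grasp on the counter
_Rg=R.from_rotvec([-2.225,1.385,.849]); _pg=np.array([.5205,.3049,.0877])
_yt=_Rg.as_matrix()[:,1]; GY=np.degrees(np.arctan2(_yt[1],_yt[0]))-90   # scraper yaw at grasp
_ys=Rz(GY).apply([0,1,0]); _S=S0-_ys*np.dot((S0-_pg)[:2],_ys[:2])
T_R=_Rg.inv()*Rz(GY); T_p=_Rg.inv().apply(_S-_pg)
def scr(s=None):
    s=s or st(); r=R.from_rotvec(s["tool_rot"]); return r*T_R, s["ee_pos"]+r.apply(T_p)
def plan_s(yaw,p,s=None):  # bring scraper origin to p, flat, with yaw
    s=s or st(); r=Rz(yaw)*T_R.inv(); pt=np.array(p)-r.apply(T_p)
    R0=R.from_rotvec(s["tool_rot"]); rv=(R0.inv()*r).as_rotvec()/(np.pi/2); sh=R0.inv().apply(pt-s["ee_pos"])/.4
    print("turn",np.round(rv,4),"shift",np.round(sh,4),"dist %.4f"%np.linalg.norm(pt-s["ee_pos"]))
    return rv,sh
E
python3 - <<'E'
from h import *
print("GY",GY%360,_S if 0 else T_p)
r,p=scr(); print("scraper now",p,r.as_rotvec())
Q=np.load("blk.npy"); L=r.inv().apply(Q-p)
a=L[(abs(L[:,0])<.015)&(abs(L[:,1])<.055)&(L[:,2]>.01)]
A=np.c_[a[:,:2],np.ones(len(a))]
c=np.linalg.lstsq(A,a[:,2],rcond=None)[0]; print("top plane",c,len(a)); 
for _ in range(4):
    k=abs(A@c-a[:,2])<.003; c=np.linalg.lstsq(A[k],a[k,2],rcond=None)[0]
print(c,k.sum())
print("extent",np.percentile(L,[1,99],axis=0))
print(w2deck(p))
plan_s(DY,deck2w([-.045,-.001,.25]))
E
```

```text
GY 116.06282999310119 [0.0257 0.0005 0.0949]
scraper now [0.4987 0.3444 0.1941] [0.0024 0.0047 2.0252]
top plane [ 0.2069 -0.0052  0.0222] 3001
[ 0.0263 -0.0103  0.023 ] 2364
extent [[-0.0163 -0.0598  0.0054]
 [ 0.0142  0.0544  0.0243]]
[0.3821 0.0391 0.1991]
turn [0.1383 0.0006 0.1496] shift [ 0.6876  0.2762 -0.79  ] dist 0.4332
```

Run:
```python
from h import *
s=st(); print(s["ee_pos"],s["tool_rot"],(R.from_rotvec(s["tool_rot"])*_Rg.inv()).as_rotvec() if 0 else "")
plan_s(GY,[.499,.344,.30])
plan_s(DY,deck2w([-.045,-.001,.30]))
```

```text
[0.5185 0.3047 0.2819] [-2.2258  1.3889  0.8523] 
turn [ 0.0019 -0.0002 -0.0021] shift [-0.176   0.0003 -0.1975] dist 0.1058
turn [0.1383 0.0006 0.1496] shift [ 0.604   0.276  -0.8829] dist 0.4419
```

Request:
carry_out(
  commands=[
    [[0,0,0,-0.07,0,-0.08,0],[0,0,0,-0.15,0,-0.165,0],[0.14,0,0.15,0.6,0.27,-0.88,0],[0.14,0,0.15,0.6,0.27,-0.88,0],[0.14,0,0.15,0.6,0.27,-0.88,0],[0.14,0,0.15,0.6,0.27,-0.88,0],[0.14,0,0.15,0.6,0.27,-0.88,0],[0.14,0,0.15,0.6,0.27,-0.88,0]],
  ],
)

```text
clock: 7.13
ee_pos: [0.5677, 0.0584, 0.3762]
tool_rot: [-1.924, 1.679, 0.733]
wrist_force: [0.6, 1.0, -2.1]
opening: 0.0219
gripper_force: 50.0
```

Run:
```python
from h import *
s=st(); print(s["ee_pos"],s["qpos"],w2deck(scr()[1]))
plan_s(DY,deck2w([-.045,-.001,.30]))
plan_s(DY,deck2w([-.055,-.001,.20]))
```

```text
[0.5677 0.0584 0.3762] [-0.0171  0.3111  0.2946 -0.7302 -1.6522  0.128 ] [0.134  0.0088 0.2937]
turn [-0.0021  0.002   0.0002] shift [ 0.3205 -0.0263 -0.3118] dist 0.1792
turn [-0.0021  0.002   0.0002] shift [ 0.5069 -0.0242 -0.1433] dist 0.2109
```

Request:
carry_out(
  commands=[
    [[0,0,0,0.32,-0.026,-0.31,0],[0,0,0,0.32,-0.026,-0.31,0],[0,0,0,0.32,-0.026,-0.31,0],[0,0,0,0.32,-0.026,-0.31,0],[0,0,0,0.33,-0.025,-0.3,0],[0,0,0,0.5,-0.024,-0.143,0],[0,0,0,0.507,-0.024,-0.143,0],[0,0,0,0.507,-0.024,-0.143,0]],
  ],
)

```text
clock: 7.8
ee_pos: [0.6015, -0.1252, 0.2752]
tool_rot: [-1.917, 1.684, 0.749]
wrist_force: [-1.4, 1.2, -5.3]
opening: 0.0213
gripper_force: 50.0
```

Run:
```python
from h import *
p=viewer.snapshot("top");p2=viewer.snapshot("scene")
s=st(); print(s["ee_pos"],s["qpos"],w2deck(scr()[1]),s["wrist_force"])
plan_s(DY,deck2w([-.058,-.001,.10]));plan_s(DY,deck2w([-.058,-.001,.082]))
cv2.imwrite("pics/two.png",np.vstack([p["img"][100:300,140:540],p2["img"][100:300,140:540]]))
```

```text
[ 0.6026 -0.1251  0.2795] [-0.2845  0.5328  0.3878 -0.6758 -1.7333  0.4109] [-0.0521 -0.0007  0.1972] [-0.1156 -0.9594 -1.4033]
turn [ 0.0008  0.0045 -0.003 ] shift [0.1729 0.0002 0.1699] dist 0.0970
turn [ 0.0008  0.0045 -0.003 ] shift [0.2033 0.0003 0.2032] dist 0.1150
```

View pics/two.png

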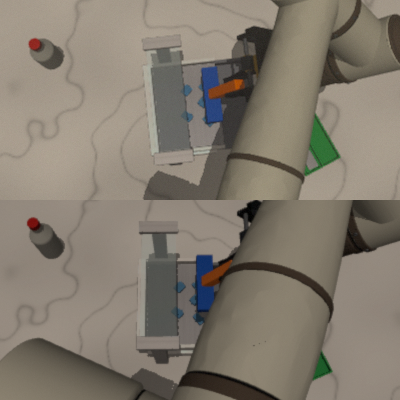

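Request:
carry_out(
  commands=[
    [[0,0.004,0,0.05,0,0.05,0],[0,0.004,0,0.1,0,0.1,0],[0,0.004,0,0.15,0,0.15,0],[0,0.004,0,0.18,0,0.178,0],[0,0.004,0,0.192,0,0.191,0],[0,0.004,0,0.192,0,0.191,0],[0,0.004,0,0.192,0,0.191,0]],
  ],
)

```text
clock: 8.48
ee_pos: [0.6067, -0.1312, 0.1781]
tool_rot: [-1.93, 1.68, 0.72]
wrist_force: [0.0, 0.5, -1.6]
opening: 0.0218
gripper_force: 50.0
```

Run:
```python
from h import *
p=viewer.snapshot("top")
s=st(); print(s["ee_pos"],s["qpos"],w2deck(scr()[1]),s["wrist_force"])
for t in ["scraper","scraper_grip"]:
  for d in viewer.landmark_of(p,t)[:1]: print(t,d["score"],w2deck(w(p,d["xyz"])))
hsv=cv2.cvtColor(p["img"],cv2.COLOR_BGR2HSV); P=w2deck(cloud(p,np.ones((400,640),bool))); v,u=np.nonzero(p["depth"]>0); H=hsv[v,u]
b=(abs(H[:,0].astype(int)-112)<15)&(H[:,1]>150)&(np.linalg.norm(P-[-.055,0,.1],axis=1)<.08)&(P[:,2]>.09)
print("block",cv2.minAreaRect((P[b][:,:2]*1000).astype(np.float32)),np.median(P[b,2]),b.sum())
plan_s(DY,deck2w([.0,-.001,.08]));plan_s(DY,deck2w([.046,-.001,.08]))
```

```text
[ 0.6069 -0.1313  0.1786] [-0.2868  0.6173  0.2787 -0.6581 -1.5677  0.5433] [-0.06   -0.0052  0.0957] [ 0.5494 -0.0816 -2.4706]
scraper 0.61 [-0.0603 -0.0046  0.0959]
scraper_grip 0.64 [-0.1017 -0.0025  0.1812]
block ((-58.66023635864258, -4.051971435546875), (116.96302795410156, 31.661773681640625), 89.92182159423828) 0.11511456947740151 527
turn [-0.0054 -0.0038  0.0034] shift [-0.0846  0.0087  0.1283] dist 0.0616
turn [-0.0054 -0.0038  0.0034] shift [-0.1705  0.0089  0.2047] dist 0.1066
```

Request:
carry_out(
  commands=[
    [[-0.005,-0.004,0.003,0.02,0.009,0.03,0],[-0.005,-0.004,0.003,0.01,0.009,0.05,0],[-0.005,-0.004,0.003,-0.02,0.009,0.075,0],[-0.005,-0.004,0.003,-0.05,0.009,0.1,0],[-0.005,-0.004,0.003,-0.085,0.009,0.128,0],[-0.005,-0.004,0.003,-0.085,0.009,0.128,0],[-0.005,-0.004,0.003,-0.085,0.009,0.128,0]],
  ],
)

```text
clock: 9.22
ee_pos: [0.5944, -0.0702, 0.1618]
tool_rot: [-1.929, 1.679, 0.738]
wrist_force: [-0.6, -0.9, -2.6]
opening: 0.0218
gripper_force: 50.0
```

Run:
```python
from h import *
s=st(); r,x=scr(); print(s["ee_pos"],w2deck(x),(Rz(DY).inv()*r).as_rotvec(),s["wrist_force"])
plan_s(DY,deck2w([.046,-.001,.08]))
```

```text
[ 0.5944 -0.0702  0.1618] [0.0029 0.0001 0.0792] [ 0.0016 -0.0018  0.0026] [-0.5835 -0.9067 -2.5848]
turn [0.0019 0.0012 0.0005] shift [-0.0817 -0.0025  0.0708] dist 0.0433
```

Request:
carry_out(
  commands=[
    [[0.002,0.001,0,-0.02,-0.002,0.017,0],[0.002,0.001,0,-0.04,-0.002,0.035,0],[0.002,0.001,0,-0.06,-0.002,0.052,0],[0.002,0.001,0,-0.075,-0.002,0.064,0],[0.002,0.001,0,-0.082,-0.002,0.07,0],[0.002,0.001,0,-0.082,-0.002,0.07,0],[0.002,0.001,0,-0.082,-0.002,0.07,0]],
  ],
)

```text
clock: 9.8
ee_pos: [0.5896, -0.0296, 0.162]
tool_rot: [-1.926, 1.683, 0.734]
wrist_force: [0.5, -0.3, -1.4]
opening: 0.0219
gripper_force: 50.0
```

Run:
```python
from h import *
s=st(); r,x=scr(); print(s["ee_pos"],w2deck(x),(Rz(DY).inv()*r).as_rotvec(),s["wrist_force"],s["wrist_torque"])
plan_s(DY,deck2w([.046,-.001,.068]));plan_s(DY,deck2w([.046,-.001,.062]))
p=viewer.snapshot("top")
hsv=cv2.cvtColor(p["img"],cv2.COLOR_BGR2HSV); m=(abs(hsv[...,0].astype(int)-104)<12)&(hsv[...,1]>90)
v,u=np.nonzero(m); M,t=camT(p); d=np.stack([(u-p["cx"])/p["fx"],(v-p["cy"])/p["fy"],np.ones(len(u))],1)@M.T
D=w2deck(t+d*((.065-t[2])/d[:,2])[:,None]); D=D[(abs(D[:,0])<.08)&(abs(D[:,1])<.1)]; print(len(D),D.min(0),D.max(0))
```

```text
[ 0.5896 -0.0296  0.162 ] [ 0.0437 -0.0008  0.0793] [ 0.0005 -0.0003 -0.002 ] [ 0.5282 -0.2973 -1.4262] [-1.9288 -0.0959  0.0046]
turn [-0.0006  0.0002 -0.0012] shift [ 0.0146 -0.0004  0.0249] dist 0.0115
turn [-0.0006  0.0002 -0.0012] shift [ 0.0246 -0.0003  0.036 ] dist 0.0175
44 [-0.005  -0.0608  0.07  ] [0.0577 0.0478 0.07  ]
```

Request:
carry_out(
  commands=[
    [[0,0,0,0.005,0,0.0085,0],[0,0,0,0.01,0,0.0165,0],[0,0,0,0.0146,0,0.025,0],[0,0,0,0.0146,0,0.025,0],[0,0,0,0.0146,0,0.025,0]],
  ],
)

```text
clock: 10.27
ee_pos: [0.5891, -0.0274, 0.15]
tool_rot: [-1.925, 1.684, 0.736]
wrist_force: [0.3, 0.2, -2.4]
opening: 0.0217
gripper_force: 50.0
```

```bash
cat > s.py <<'E'
from h import *
import sys
F=[];T=[]
for i in range(int(sys.argv[1]) if len(sys.argv)>1 else 0):
    viewer.snapshot("wrist"); F.append(st()["wrist_force"]);T.append(st()["wrist_torque"])
s=st(); F.append(s["wrist_force"]);T.append(s["wrist_torque"]); r,x=scr(s); d=w2deck(x)
print("deck mm",d*1000,"rot",(Rz(DY).inv()*r).as_rotvec(),"F",np.mean(F,0),np.std(F,0),"T",np.mean(T,0),"clock",s["clock"])
E
python3 s.py 4
```

```text
deck mm [45.8552 -1.0653 68.1057] rot [ 0.0002 -0.0005 -0.0025] F [-0.0073 -0.3994 -2.4029] [0.154  0.1385 0.3266] T [-1.8935 -0.1058  0.0067] clock 10.4667
```

Request:
carry_out(
  commands=[
    [[0,0,0,0.003,0,0.0035,0],[0,0,0,0.006,0,0.0075,0],[0,0,0,0.0085,0,0.0095,0],[0,0,0,0.0085,0,0.0095,0],[0,0,0,0.0085,0,0.0095,0]],
  ],
)

```text
clock: 10.88
ee_pos: [0.5892, -0.0273, 0.1453]
tool_rot: [-1.925, 1.683, 0.735]
wrist_force: [-0.1, 0.2, -1.8]
opening: 0.0217
gripper_force: 50.0
```

```bash
python3 s.py 4
```

```text
deck mm [45.9749 -0.9729 62.9493] rot [ 0.0004 -0.0006 -0.0024] F [-0.4835 -0.1573 -2.386 ] [0.1712 0.4157 0.2246] T [-1.9189 -0.1637  0.0113] clock 11.0833
```

Request:
carry_out(
  commands=[
    [[0,0,0,0.0015,0,0.0018,0],[0,0,0,0.0033,0,0.0037,0],[0,0,0,0.0033,0,0.0037,0],[0,0,0,0.0033,0,0.0037,0]],
  ],
)

```text
clock: 11.42
ee_pos: [0.5895, -0.0273, 0.1441]
tool_rot: [-1.925, 1.682, 0.734]
wrist_force: [0.6, -0.8, 0.1]
opening: 0.0216
gripper_force: 50.0
```

```bash
python3 s.py 3
```

```text
deck mm [45.9459 -1.1715 61.2723] rot [-0.0001 -0.0005 -0.0024] F [ 0.4081 -0.4963  0.7534] [0.2081 0.3835 0.3611] T [-1.4289 -0.0208 -0.054 ] clock 11.5667
```

Request:
carry_out(
  commands=[
    [[0,0,0,0.001,0,0.0011,0],[0,0,0,0.002,0,0.0022,0],[0,0,0,0.002,0,0.0022,0],[0,0,0,0.002,0,0.0022,0]],
  ],
)

```text
clock: 11.9
ee_pos: [0.5896, -0.0274, 0.143]
tool_rot: [-1.925, 1.682, 0.733]
wrist_force: [0.9, -1.6, 3.6]
opening: 0.0216
gripper_force: 50.0
```

```bash
python3 s.py 3
python3 - <<'E'
from h import *
for X in (.02,-.01,-.04,-.07): plan_s(DY,deck2w([X,-.001,w2deck(scr()[1])[2]]))
E
```

```text
deck mm [45.8566 -1.2638 60.1603] rot [-0.0003 -0.0005 -0.0024] F [ 1.5848 -1.4235  4.3861] [0.2753 0.1274 0.2387] T [-0.8087  0.1062 -0.1208] clock 12.05
turn [-0.0012  0.0003 -0.001 ] shift [ 0.0479  0.0002 -0.0432] dist 0.0258
turn [-0.0012  0.0003 -0.001 ] shift [ 0.1036 -0.     -0.0934] dist 0.0558
turn [-0.0012  0.0003 -0.001 ] shift [ 0.1594 -0.0002 -0.1436] dist 0.0858
turn [-0.0012  0.0003 -0.001 ] shift [ 0.2151 -0.0004 -0.1938] dist 0.1158
```

Request:
carry_out(
  commands=[
    [[0,0,0,0.007,0,-0.006,0],[0,0,0,0.015,0,-0.0134,0],[0,0,0,0.023,0,-0.0206,0],[0,0,0,0.031,0,-0.0278,0],[0,0,0,0.039,0,-0.035,0],[0,0,0,0.047,0,-0.0422,0]],
  ],
)

```text
clock: 12.55
ee_pos: [0.5921, -0.0517, 0.1424]
tool_rot: [-1.924, 1.681, 0.738]
wrist_force: [-0.7, 4.5, 4.6]
opening: 0.0217
gripper_force: 50.0
```

```bash
python3 s.py 1
```

```text
deck mm [20.7909 -0.2337 59.7467] rot [ 0.002  -0.0028 -0.0019] F [0.1426 3.4582 5.5667] [0. 0. 0.] T [ 0.9423  0.496  -0.0059] clock 12.6
```

Request:
carry_out(
  commands=[
    [[0,0,0,0.009,0,-0.008,0],[0,0,0,0.0185,0,-0.017,0],[0,0,0,0.028,0,-0.0255,0],[0,0,0,0.037,0,-0.034,0],[0,0,0,0.0465,0,-0.0425,0],[0,0,0,0.0555,0,-0.051,0],[0,0,0,0.065,0,-0.0595,0],[0,0,0,0.074,0,-0.0675,0]],
  ],
)

```text
clock: 13.27
ee_pos: [0.5977, -0.0922, 0.1425]
tool_rot: [-1.925, 1.683, 0.736]
wrist_force: [0.1, 4.6, 5.1]
opening: 0.0215
gripper_force: 50.0
```

```bash
python3 s.py 1
```

```text
deck mm [-20.379   -0.4931  59.7768] rot [ 0.0013 -0.0008 -0.0027] F [-0.5885  3.2149  5.7794] [0. 0. 0.] T [ 0.9044  0.4911 -0.0273] clock 13.3167
```

Request:
carry_out(
  commands=[
    [[0,0,0,0.009,0,-0.008,0],[0,0,0,0.0185,0,-0.017,0],[0,0,0,0.028,0,-0.0255,0],[0,0,0,0.037,0,-0.034,0],[0,0,0,0.0465,0,-0.0425,0],[0,0,0,0.0555,0,-0.051,0],[0,0,0,0.065,0,-0.0595,0],[0,0,0,0.074,0,-0.0675,0]],
  ],
)

```text
clock: 13.98
ee_pos: [0.6032, -0.1324, 0.1428]
tool_rot: [-1.925, 1.683, 0.734]
wrist_force: [0.0, 4.6, 4.3]
opening: 0.0217
gripper_force: 50.0
```

```bash
python3 s.py 1
```

```text
deck mm [-61.0375  -0.5912  59.963 ] rot [ 0.0008  0.0002 -0.0031] F [0.3684 3.3674 5.2487] [0. 0. 0.] T [ 0.7649  0.5611 -0.0916] clock 14.0333
```

Request:
carry_out(
  commands=[
    [[0,0,0,0.007,0,-0.006,0],[0,0,0,0.014,0,-0.0125,0],[0,0,0,0.021,0,-0.0185,0],[0,0,0,0.028,0,-0.025,0],[0,0,0,0.034,0,-0.031,0],[0,0,0,0.034,0,-0.031,0],[0,0,0,0.034,0,-0.031,0]],
  ],
)

```text
clock: 14.62
ee_pos: [0.6056, -0.151, 0.1428]
tool_rot: [-1.926, 1.684, 0.733]
wrist_force: [-0.7, 2.0, 4.9]
opening: 0.0218
gripper_force: 50.0
```

```bash
python3 s.py 1
python3 - <<'E'
from h import *
plan_s(DY,deck2w([-.085,-.001,.068])); plan_s(DY,deck2w([-.11,-.001,.20]))
E
```

```text
deck mm [-78.8683  -0.4623  60.1097] rot [ 0.0007  0.001  -0.0027] F [-0.6654  1.4357  5.0527] [0. 0. 0.] T [0.1014 0.5379 0.0294] clock 14.6667
turn [-0.0008 -0.0006 -0.0016] shift [-0.0015 -0.0016 -0.025 ] dist 0.0100
turn [-0.0008 -0.0006 -0.0016] shift [-0.1756 -0.0036 -0.3122] dist 0.1433
```

Chips should be over; lift and back off to look.

Request:
carry_out(
  commands=[
    [[0,0,0,-0.005,0,-0.03,0],[0,0,0,-0.04,0,-0.09,0],[0,0,0,-0.09,0,-0.16,0],[0,0,0,-0.14,0,-0.24,0],[0,0,0,-0.175,0,-0.31,0],[0,0,0,-0.175,0,-0.31,0],[0,0,0,-0.175,0,-0.31,0]],
  ],
)

```text
clock: 15.25
ee_pos: [0.6099, -0.1831, 0.2835]
tool_rot: [-1.926, 1.685, 0.724]
wrist_force: [0.7, -0.1, -4.1]
opening: 0.0221
gripper_force: 50.0
```

Run:
```python
from h import *
print(w2deck(scr()[1]))
L=[]
for n in ["top","scene","wrist"]:
    p=viewer.snapshot(n); L.append(p["img"])
    for d in viewer.landmark_of(p,"chip1")[:7]: print(n,round(d["score"],2),w2deck(w(p,d["xyz"]))*1000)
cv2.imwrite("pics/v3.png",np.vstack([np.hstack([L[0][100:300,140:540],L[1][100:300,140:540]]),L[2][:400,:][:, :].copy()[0:400:1,0:640] if 0 else np.hstack([cv2.resize(L[2],(640,400)),np.zeros((400,160,3),np.uint8)])]))
```

```text
[-0.1116 -0.0009  0.2006]
top 0.64 [-85.8108 -44.7806  29.8099]
top 0.54 [-93.4617  67.6702  22.517 ]
top 0.5 [-101.498    27.951    24.5864]
top 0.47 [-101.1319   -1.7497   26.2456]
top 0.37 [-106.7517  -49.4815   26.2221]
scene 0.62 [-108.9358  -46.4457   23.9603]
scene 0.57 [-91.2511  67.1257  24.6146]
scene 0.56 [-82.6787 -45.5557  29.9259]
scene 0.51 [-97.5113  32.0292  26.496 ]
scene 0.38 [-104.1484   -6.4814   22.8445]
wrist 0.78 [-90.2359  64.1512  30.2622]
wrist 0.63 [-101.7991   29.5826   24.7096]
wrist 0.63 [-109.3909  -50.7961   22.604 ]
wrist 0.48 [-85.7497 -43.5624  31.1535]
```

View pics/v3.png

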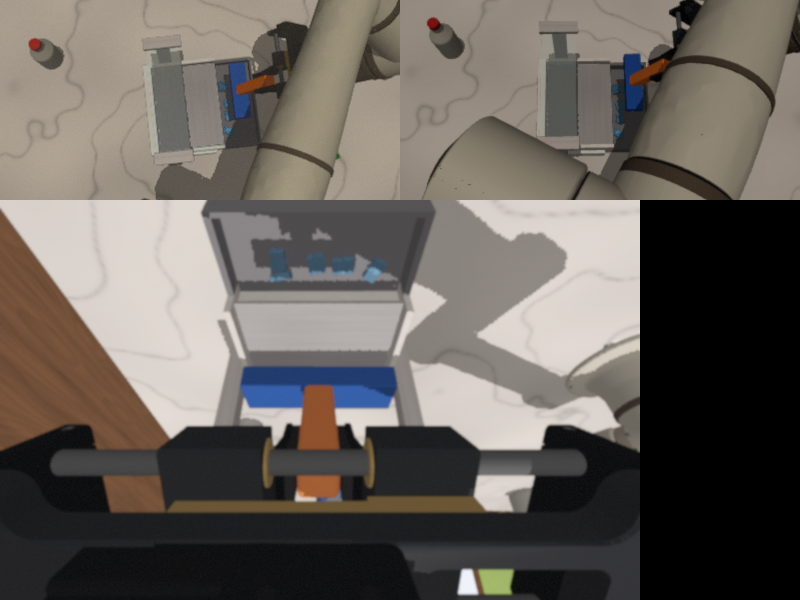

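Run:
```python
from h import *
print(scr()[1])
plan_s(CY,SLOT+[0,0,.15]);plan_s(CY,SLOT+[0,0,.08])
```

```text
[ 0.6025 -0.1366  0.1923]
turn [-0.1608  0.0002 -0.1819] shift [ 0.4424  0.2304 -0.2718] dist 0.2272
turn [-0.1608  0.0002 -0.1819] shift [ 0.5597  0.2308 -0.142 ] dist 0.2487
```

Request:
carry_out(
  commands=[
    [[-0.02,0,-0.022,0.05,0.03,-0.06,0],[-0.16,0,-0.18,0.44,0.23,-0.27,0],[-0.16,0,-0.18,0.44,0.23,-0.27,0],[-0.16,0,-0.18,0.44,0.23,-0.27,0],[-0.16,0,-0.18,0.44,0.23,-0.27,0],[-0.16,0,-0.18,0.44,0.23,-0.27,0],[-0.16,0,-0.18,0.44,0.23,-0.27,0],[-0.16,0,-0.18,0.44,0.23,-0.27,0]],
  ],
)

```text
clock: 16.22
ee_pos: [0.544, -0.3957, 0.2408]
tool_rot: [-2.269, 1.332, 0.868]
wrist_force: [0.6, 1.1, -2.6]
opening: 0.0216
gripper_force: 50.0
```

Run:
```python
from h import *
L=[]
for n in ["wrist","top","scene"]:
    p=viewer.snapshot(n); L.append(p)
    for t in ["caddy","slot","scraper"]:
        for d in viewer.landmark_of(p,t)[:1]: print(n,t,round(d["score"],2),w(p,d["xyz"]))
    hsv=cv2.cvtColor(p["img"],cv2.COLOR_BGR2HSV); P=cloud(p,np.ones((400,640),bool)); v,u=np.nonzero(p["depth"]>0); H=hsv[v,u]
    g=(np.hypot(P[:,0]-.511,P[:,1]+.336)<.1)&(abs(H[:,0].astype(int)-65)<20)&(H[:,1]>120)&(P[:,2]>-.01)&(P[:,2]<.03)
    if g.sum()>50: print(n,"caddy rect",cv2.minAreaRect((P[g][:,:2]*1000).astype(np.float32)))
cv2.imwrite("pics/w4.png",L[0]["img"])
r,x=scr(); print("scr",x,r.as_euler('ZYX',degrees=True))
plan_s(CY,SLOT+[0,0,.15]);plan_s(CY,SLOT+[0,0,.05])
```

```text
wrist caddy 0.67 [ 0.5118 -0.3334 -0.0031]
wrist slot 0.59 [ 0.5236 -0.3598  0.0015]
wrist scraper 0.75 [ 0.5236 -0.3573  0.1514]
wrist caddy rect ((512.623779296875, -336.209716796875), (133.02978515625, 98.57012176513672), 29.362464904785156)
top caddy 0.92 [ 0.5115 -0.3376  0.0006]
top slot 0.59 [ 0.5241 -0.3555  0.0023]
top scraper 0.78 [ 0.5219 -0.3596  0.1551]
top caddy rect ((509.720947265625, -335.51116943359375), (134.0203094482422, 94.40495300292969), 28.794584274291992)
scene caddy 0.68 [ 0.5903 -0.0307 -0.0047]
scene scraper 0.91 [ 0.5177 -0.3549  0.1597]
scr [ 0.5233 -0.3553  0.1562] [119.2609   0.1212  -0.1009]
turn [-0.0019 -0.0014 -0.0004] shift [0.0055 0.0028 0.0028] dist 0.0027
turn [-0.0019 -0.0014 -0.0004] shift [0.1723 0.0047 0.189 ] dist 0.1023
```

View pics/w4.png

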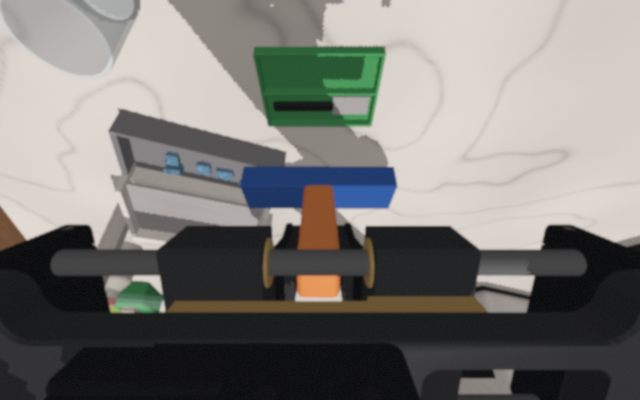

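```bash
sed -i 's/^CY=.*/CY=119.3; SLOT=np.array([.5232,-.3570,.004])/' h.py
python3 - <<'E'
from h import *
plan_s(CY,SLOT+[0,0,.025])
E
```

```text
turn [-0.0011 -0.0013  0.0004] shift [0.2153 0.0044 0.2344] dist 0.1273
```

Request:
carry_out(
  commands=[
    [[0,0,0,0.05,0.004,0.054,0],[0,0,0,0.1,0.004,0.109,0],[0,0,0,0.15,0.004,0.163,0],[0,0,0,0.19,0.004,0.207,0],[0,0,0,0.215,0.004,0.234,0],[0,0,0,0.215,0.004,0.234,0],[0,0,0,0.215,0.004,0.234,0]],
  ],
)

```text
clock: 17.4
ee_pos: [0.5448, -0.396, 0.1164]
tool_rot: [-2.274, 1.329, 0.866]
wrist_force: [-0.0, -0.2, -2.2]
opening: 0.0217
gripper_force: 50.0
```

Run:
```python
from h import *
r,x=scr(); print("scr",x-SLOT,r.as_euler('ZYX',degrees=True),st()["wrist_force"])
p=viewer.snapshot("top")
for d in viewer.landmark_of(p,"scraper")[:1]: print(round(d["score"],2),w(p,d["xyz"])-SLOT)
hsv=cv2.cvtColor(p["img"],cv2.COLOR_BGR2HSV); P=cloud(p,np.ones((400,640),bool)); v,u=np.nonzero(p["depth"]>0); H=hsv[v,u]
b=(abs(H[:,0].astype(int)-112)<15)&(H[:,1]>150)&(np.linalg.norm(P-x-[0,0,.02],axis=1)<.07)&(P[:,2]>x[2]+.012)
print(cv2.minAreaRect((P[b][:,:2]*1000).astype(np.float32)),b.sum())
plan_s(CY,SLOT+[0,0,.008]);plan_s(CY,SLOT)
```

```text
scr [-0.     -0.0004  0.0247] [119.2551   0.0537  -0.0255] [-0.0404 -0.1635 -2.247 ]
0.78 [-0.0002 -0.0017  0.0212]
((507.456787109375, -349.1187438964844), (2.934854507446289, 6.700471878051758), 76.84545135498047) 6
turn [-0.0016 -0.0036  0.0009] shift [0.0295 0.0008 0.0377] dist 0.0192
turn [-0.0016 -0.0036  0.0009] shift [0.0428 0.001  0.0527] dist 0.0271
```

Request:
carry_out(
  commands=[
    [[0,0,0,0.01,0.001,0.011,0],[0,0,0,0.02,0.001,0.022,0],[0,0,0,0.028,0.001,0.033,0],[0,0,0,0.034,0.001,0.038,0],[0,0,0,0.038,0.001,0.0425,0],[0,0,0,0.038,0.001,0.0425,0],[0,0,0,0.038,0.001,0.0425,0]],
  ],
)

```text
clock: 18.08
ee_pos: [0.5446, -0.396, 0.0936]
tool_rot: [-2.274, 1.329, 0.865]
wrist_force: [0.3, -0.5, -2.0]
opening: 0.0219
gripper_force: 50.0
```

Run:
```python
from h import *
r,x=scr(); print("scr",x-SLOT,r.as_euler('ZYX',degrees=True),st()["wrist_force"])
plan_s(CY,SLOT)
```

```text
scr [-0.0001 -0.0003  0.0018] [119.2417   0.0832  -0.07  ] [ 0.3352 -0.4828 -1.9679]
turn [-0.001  -0.0009  0.    ] shift [ 0.003  -0.0009  0.0037] dist 0.0019
```

Down the last 2 mm, then check contact.

Request:
carry_out(
  commands=[
    [[0,0,0,0.0018,0,0.002,0],[0,0,0,0.0036,0,0.004,0],[0,0,0,0.0036,0,0.004,0],[0,0,0,0.0036,0,0.004,0]],
  ],
)

```text
clock: 18.42
ee_pos: [0.5449, -0.3961, 0.0921]
tool_rot: [-2.274, 1.329, 0.863]
wrist_force: [1.2, -0.7, -1.6]
opening: 0.0217
gripper_force: 50.0
```

Run:
```python
from h import *
r,x=scr(); print("scr",x-SLOT,r.as_euler('ZYX',degrees=True),st()["wrist_force"])
```

```text
scr [ 0.0002 -0.0005  0.0003] [119.241    0.1484  -0.1015] [ 1.2064 -0.6682 -1.5927]
```

Request:
carry_out(
  commands=[
    [[0,0,0,0.001,0,0.0012,0],[0,0,0,0.001,0,0.0012,0],[0,0,0,0.001,0,0.0012,0.6],[0,0,0,0.001,0,0.0012,0.6],[0,0,0,0.001,0,0.0012,0.6],[0,0,0,0.001,0,0.0012,0.6],[0,0,0,0.001,0,0.0012,0.6],[0,0,0,0.001,0,0.0012,0.6]],
  ],
)

```text
clock: 19.08
ee_pos: [0.5446, -0.3959, 0.0909]
tool_rot: [-2.274, 1.329, 0.865]
wrist_force: [-0.5, 0.1, -1.2]
opening: 0.0498
gripper_force: 0.0
```

Request:
carry_out(
  commands=[
    [[0,0,0,0,0,0,0.7],[0,0,0,0,0,-0.04,0.7],[0,0,0,0,0,-0.1,0.7],[0,0,0,0,0,-0.18,0.7],[0,0,0,0,0,-0.26,0.7],[0,0,0,0,0,-0.34,0.7],[0,0,0,0,0,-0.38,0.7],[0,0,0,0,0,-0.38,0.7]],
  ],
)

```text
clock: 19.75
ee_pos: [0.5939, -0.4875, 0.2061]
tool_rot: [-2.277, 1.332, 0.855]
wrist_force: [-0.4, -0.1, -0.2]
opening: 0.0606
gripper_force: 0.0
```

Run:
```python
from h import *
print(st()["ee_pos"],st()["opening"],st()["wrist_force"])
for n in ["top","wrist","scene"]:
    p=viewer.snapshot(n)
    for d in viewer.landmark_of(p,"scraper")[:1]: print(n,round(d["score"],2),w(p,d["xyz"])-SLOT)
    print([ (w2deck(w(p,d["xyz"]))*1000).round() for d in viewer.landmark_of(p,"chip1")[:6]])
    hsv=cv2.cvtColor(p["img"],cv2.COLOR_BGR2HSV); P=cloud(p,np.ones((400,640),bool)); v,u=np.nonzero(p["depth"]>0); H=hsv[v,u]
    b=(abs(H[:,0].astype(int)-112)<15)&(H[:,1]>150)&(np.hypot(P[:,0]-SLOT[0],P[:,1]-SLOT[1])<.07)&(abs(P[:,2]-.024)<.004)
    if b.sum()>20: print("block",cv2.minAreaRect((P[b][:,:2]*1000).astype(np.float32)),np.median(P[b,2]),b.sum())
    if n=="wrist": cv2.imwrite("pics/w5.png",p["img"])
```

```text
[ 0.5939 -0.4875  0.2061] 0.0606323562510234 [-0.3945 -0.0565 -0.2218]
top 0.75 [ 0.0006 -0.0046 -0.0008]
[array([-100.,   27.,   27.]), array([-101.,   -3.,   25.]), array([-85., -46.,  27.]), array([-105.,  -52.,   27.]), array([-93.,  67.,  26.])]
wrist 0.63 [ 0.0031  0.0023 -0.0013]
[array([-100.,   32.,   27.]), array([-88., -41.,  35.]), array([-103.,   -5.,   24.]), array([-111.,  -49.,   22.])]
block ((523.773193359375, -356.9526062011719), (119.10588836669922, 33.527076721191406), 29.108510971069336) 0.023572440848249485 1182
[array([-99.,  29.,  27.]), array([-84., -41.,  32.]), array([-109.,  -48.,   20.]), array([-104.,   -4.,   22.])]
```

View pics/w5.png

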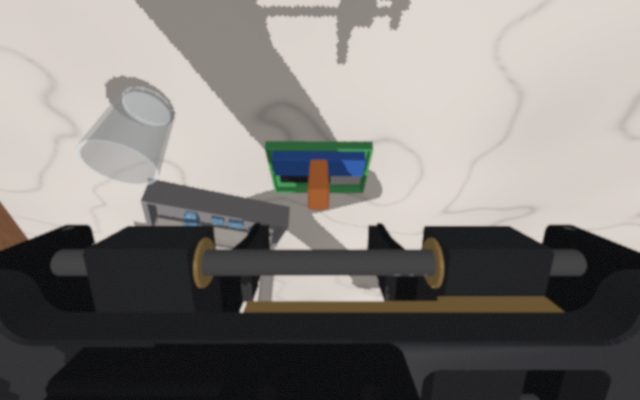

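The picture shows the block lying in the caddy's empty compartment at (318,163), the handle free of the fingers, and chips in the tray at (190–240, 220). The block measures within 1 mm of the slot centre.

```bash
python3 -c "
from rig import job; print(job.hand_in())"
```

```text
the job is handed in; nothing more can be done
None
```

The job is handed in, but no verdict came back: by the cameras, all five chips are in the catch tray and the scraper lies in the caddy's empty compartment about 1 mm from its centre, let go, with scraping force estimated at 7–8 N.

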